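# Unlock a coffee machine's service door and hold it open

### The arm

A 6-joint arm with a two-finger parallel gripper is mounted at the origin on the work surface. World frame = base frame: x ahead of the robot, y to its left, z up, the work surface at z = 0. Lengths are in m, angles in degrees, forces in N, time in s.
With the tool pointing down it reaches from about 0.25 to 0.725 m from the base axis. Payload 9.7 kg.
Tool frame: the origin (TCP) lies midway between the tips of the shut fingers; the grasp point (between the pads) lies 19 mm behind it; z points along the fingers, y is the line along which they close (so a half turn about z gives the same grasp; the last joint's range is limited). The gripper opens to 85 mm and grips with 20 to 120 N. Pads are 22 mm wide; open, the fingers measure 114 mm over their backs; the gripper's body (76 mm by 85 mm) begins 54 mm behind the grasp point. The pads swing forward as they close: fully open they stand 13 mm farther back than shut.
Start: joints at [0, 4.979, 10.078, 95.1, 0, 90], TCP at [0.55, -0, 0.195] pointing down, gripper open.
Joint ranges: [-179.16, 179.16], [-48.56, 103.87], [-65.8, 70.77], [-126.05, 130.52], [-82.76, 87.17], [-180, 180]. Speed limits (degrees/s): [127.2, 127.2, 147.25, 180, 180, 180].

### API

Orientations are given as [roll, pitch, yaw] about the fixed x, y, z axes, in that order (R = Rz(yaw) Ry(pitch) Rx(roll)).
In Python, from workcell import bot gives the robot as it stands.
- The arm moves only by the shell command python3 -m crank 'ROWS' [FORCE]. ROWS is JSON, a list of rows, each an object with "gripper": the finger opening in mm, from 0 to 85.4; "travel": the shift along the tool's x, y, z in mm, a list of three; "twist": the turn, a rotation vector about the tool's x, y, z in rad, a list of three. In form: [{"gripper": gripper, "travel": [tx, ty, tz], "twist": [rx, ry, rz]}, ...]. A call has 1 to 12 rows; each row shifts and turns the commanded pose from where the row before left it, along the tool's axes as they then stand; what a row does not reach is not made up. A row lasts 1/8 s, in which the tool goes at most 62.5 mm and 10.7 degrees, less where a joint would pass 70% of its speed; a pose out of reach is approached as far as the arm can. A call is refused whole if a number of a shift passes 62.5 or a number of a turn 0.188, either way. A call with a gripper value outside its range is refused whole. The fingers move at their own pace and stop on an object; FORCE is the grip in N (left out, the last holds). Time passes only in rows, so rows that do not move let the fingers close. It gives the time, the measured TCP pose, the force, the opening and the grip force at its end, in the units of the state.
- bot.get_obs(): the state, without advancing time (a new reading comes with each control period).
- bot.camera(name): name is "scene" or "side" or "wrist"; returns the picture (480x640x3 uint8, red, green, blue); there is no depth.
- bot.calibration(name): a dict with "vfov" (degrees; the focal length in pixels is half the picture's height over the tangent of half this angle, whatever the lens; pixels are square), "cx", "cy" (the principal point, pixels), "camera_from_world" (4x4, takes a point from world to camera coordinates). Camera axes: x right, y down, z forward; pixel columns grow to the right and rows downward; lengths in m; the calibration is good to about 2 mm. A picture is of the moment at which its call begins: read the wrist's pose just before it. calibration takes no time and is no camera call; for the wrist camera it gives the pose at the moment of the call.
- bot.job_done(): hands the job in; it is judged then, once.
The state is a dict: "time": time; "q": joint angles; "qd": joint speeds; "joint_efforts": joint torques, N m; "ee_pos": TCP position; "tcp_rot": TCP orientation; "wrist_force": force on the tool from outside, world axes, zero at the start; "torque": the same for the moment, N m; "opening": finger opening in m; "grasp_force": force on a finger pad.
Only numpy, scipy, OpenCV 4.12 (cv2) and the standard library are available. Lean on these libraries where they do the work, as an engineer would, in place of code of your own. Each camera call takes 0.05 s, during which the arm holds its last target. There are 200 camera calls.

### The job

The coffee machine is lying on its side with its service door uppermost. Turn the red lock knob counter-clockwise until it is free, lift it out and set it down gently in the steel parts dish, leaving the tub, cup and screwdriver where they are. Then raise the door by its handle and finish while still holding it steady at 60 degrees open (give or take 5 degrees) so that a colleague can reach the brew unit: the door falls shut if you let go.

Things in the scene. Friction and masses are not known exactly. Their poses are not given: they have to be found in the camera images.
- machine: Black and grey coffee machine, 380 x 330 x 195 mm, lying on its side, heavy, does not move. Origin: centre of its underside on the bench. x points from its front (spouts) to its back, y towards its own top, z up. The service door, 160 mm (x) by 220 mm (y), is flush in the upper face, 195 mm above the bench: x -70 to 90 mm, y -120 to 100 mm.
- door_hinge (a point): Middle of the door's hinge line, which runs along the machine's y at the door's far (+x) edge, 191 mm above the bench. Fixed to the machine, axes as the machine's.
- door (a joint): Service door angle, rad: 0 shut (as at the start), growing as the edge towards the machine's front swings up and over to the back (machine +x); 60 degrees is 1.047, the end of travel 1.75. Silver-grey plastic, 8 mm thick, 0.2 to 0.4 kg, free hinge: it falls shut from below about 1.5 rad. It cannot be opened while the lock knob is in.
- door_handle (a point): Middle of the black bow handle's round bar, 10 mm thick, 85 mm straight, parallel to the hinge, a leg at each end; fixed on the door. 135 mm from the hinge towards the free edge, 55 mm to the machine's -y of the hinge's middle, bar centre 35 mm above the door's face (39 mm above the hinge line). Moves and turns with the door.
- door_edge (a point): Middle of the door's free edge, on its upper face, 160 mm from the hinge. Moves and turns with the door.
- lock_knob: Loose red bayonet knob, 60 g. Origin: underside centre of its round flange (40 mm wide, 4 mm thick), which rests on the door's face; z up. Above it the wing to grip, with a white line on top: 46 mm along the knob's x, 14 mm thick (y), 4 to 32 mm above the origin. Below it a steel shank 10 mm thick, ending in a cross bar along x that catches under a bracket in the machine.
- knob_tip (a point): Foot of the knob's shank, 28 mm below its origin, centre of the cross bar (22 x 6 mm). At the start the wing stands 55 to 75 degrees clockwise, from above, of the machine's x. Turned counter-clockwise to lie along it (within about 12 degrees), pointing at the hinge and the green mark, the knob lifts straight out, 30 mm to be clear; a stop lets it turn only some 6 degrees past that.
- parts_dish: Round open steel parts dish, 144 mm wide at the rim and 26 mm high, walls and floor a few mm thick, 0.4 kg, loose on the bench on one or the other side of the machine. Origin: centre of its underside.
- red_tub: Empty red plastic tub 120 x 100 x 50 mm on the bench, origin centre of underside. To be left alone.
- cup: White mug 68 mm wide, 60 mm high, on the bench, origin centre of underside. To be left alone.
- screwdriver: Screwdriver, 150 mm long, orange handle, lying on the bench. To be left alone.
There are look-alikes about, which are no part of the job. Of the things like the parts_dish, leave any that is blue; of the rest the larger one is meant.

How it is judged:
By the outcome, as a careful person would: the job done as asked, in the order asked, and still so for the second after the job is handed in, while the arm keeps its last pose, push and grip.
It also fails if it takes over 62 s, if anything falls off the work surface, if the arm or the gripper's body presses on something with over 40 N, if the wrist force passes 120 N, or if a joint passes its speed limit or range.

## Working session

There is one attempt and no reset: what is moved stays moved. The work goes in short steps, Python scripts to look and compute and a shell command to move; the robot and the scene stay as the last step left them, time stands still between calls to the robot, and variables do not carry over. Pictures are saved under pics/ and viewed, at most 10 in all, crops included, and the job is handed in when it is done.

```bash
mkdir -p pics; ls; python3 - <<'E'
from workcell import bot
import cv2,json
for n in("scene","side"):
    cv2.imwrite(f"pics/{n}0.png",bot.camera(n)[:,:,::-1]); c=bot.calibration(n); print(n,c)
print(bot.get_obs()); print(bot.calibration("wrist"))
E
```

```text
pics
scene {'vfov': 48.285923435903605, 'cx': 322.50880550501716, 'cy': 238.60306239629875, 'camera_from_world': array([[-0.27829094,  0.96046095, -0.0083013 ,  0.10706986],
       [ 0.66911004,  0.18765778, -0.71908018, -0.28415113],
       [-0.68909063, -0.20566798, -0.69487753,  2.13049199],
       [ 0.        ,  0.        ,  0.        ,  1.        ]])}
side {'vfov': 52.91395343407951, 'cx': 311.7772259380965, 'cy': 232.50400635631146, 'camera_from_world': array([[ 0.94877619,  0.31555938, -0.01568474, -0.54953671],
       [ 0.16661312, -0.54189213, -0.82376756,  0.09316415],
       [-0.26844702,  0.77895777, -0.56671068,  1.35047187],
       [ 0.        ,  0.        ,  0.        ,  1.        ]])}
{'time': 0.1, 'q': array([1.12901030e-03, 5.00805007e+00, 1.00371568e+01, 9.50980520e+01,
       5.11596668e-04, 8.99996126e+01]), 'qd': array([ 0.04555848, -0.05090389,  0.20156122,  0.08869193, -0.02767057,
        0.07238883]), 'joint_efforts': array([ 5.47294949e-04, -5.21561801e+01,  4.65652657e+01,  1.59993977e-02,
       -1.19309320e-06, -5.24902489e-06]), 'ee_pos': array([5.49750720e-01, 1.37026043e-05, 1.94236552e-01]), 'tcp_rot': array([-1.79931055e+02, -5.12062467e-04,  9.00015158e+01]), 'wrist_force': array([ 0.79384946,  0.10781904, -0.48168093]), 'torque': array([-0.02468782,  0.02726753,  0.00693969]), 'grasp_force': 0.0, 'opening': 0.0852968342206973}
{'vfov': 65.39133139885126, 'cx': 323.0934846522352, 'cy': 243.53030634018847, 'camera_from_world': array([[ 9.99998084e-01, -8.64509652e-04, -1.75649451e-03,
        -5.49098959e-01],
       [-2.56466254e-04, -9.47333787e-01,  3.20247765e-01,
        -4.14077486e-02],
       [-1.94084388e-03, -3.20246700e-01, -9.47332193e-01,
         3.81129827e-01],
       [ 0.00000000e+00,  0.00000000e+00,  0.00000000e+00,
         1.00000000e+00]])}
```

View pics/scene0.png

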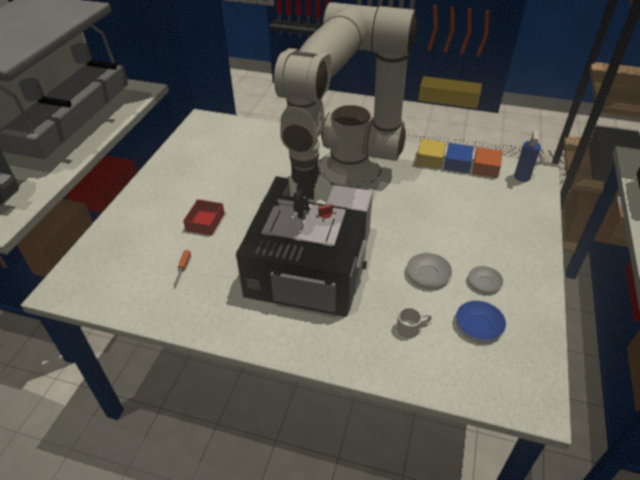

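View pics/side0.png

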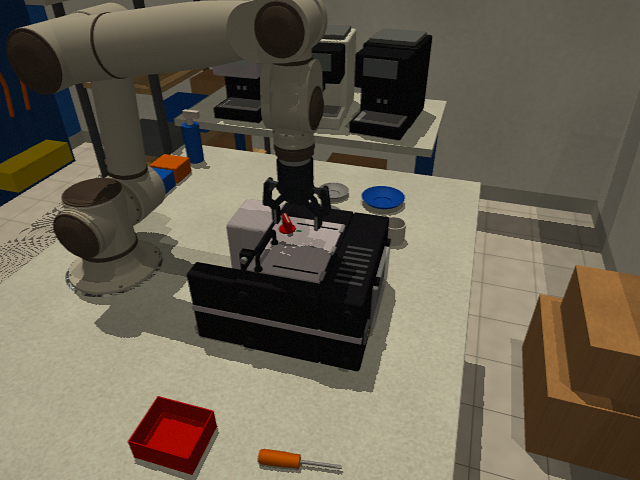

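The scene view shows the machine in the middle at (305,245). The larger grey dish is at (429,271), with the smaller grey one at (485,280) and the blue one at (480,321). The side view shows the red knob at (287,224) and the handle bow left of the door at about (262,250). I'll rise and look with the wrist camera.

```bash
python3 -m crank '[{"gripper":60,"travel":[0,0,-50],"twist":[0,0,0]},{"gripper":60,"travel":[-20,0,-50],"twist":[0,0,0]},{"gripper":60,"travel":[-20,0,-30],"twist":[0,0,0]},{"gripper":60,"travel":[0,0,0],"twist":[0,0,0]},{"gripper":60,"travel":[0,0,0],"twist":[0,0,0]}]' 40
cat > h.py <<'E'
import numpy as np,cv2
from workcell import bot
def ray(c,u,v):
    f=240/np.tan(np.radians(c['vfov']/2)); T=c['camera_from_world']; R=T[:3,:3]
    return -R.T@T[:3,3], R.T@np.array([(u-c['cx'])/f,(v-c['cy'])/f,1])
def onz(c,u,v,z):
    o,d=ray(c,u,v); return o+d*(z-o[2])/d[2]
E
python3 - <<'E'
from h import *
c=bot.calibration("wrist"); im=bot.camera("wrist"); np.savez("w1.npz",im=im,**c)
cv2.imwrite("pics/w1.png",im[:,:,::-1])
cs=bot.calibration("scene")
for n,u,v in(("dish",429,271),("small",485,280)): print(n,onz(cs,u,v,0.013))
E
```

```text
time: 0.72
ee_pos: [0.5501, -0.0399, 0.3238]
tcp_rot: [-179.9, -0.0, 90.0]
wrist_force: [-0.1, 0.8, 0.5]
opening: 0.0603
grasp_force: 0.0
dish [0.48566356 0.38303192 0.013     ]
small [0.4763717  0.55704168 0.013     ]
```

View pics/w1.png

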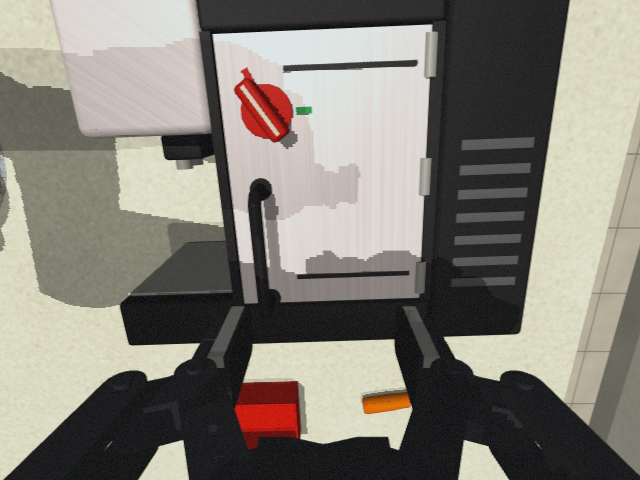

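The wrist view shows the door with its corners at about (212,33), (441,24), (424,297) and (243,303), and its hinges on the right. The red knob flange is at (267,110), with the wing's white line running from (240,82) to (282,137). The green mark is at (304,110) and the handle bar runs from (260,187) to (268,297).

```bash
python3 - <<'E'
from h import *
c=dict(np.load("w1.npz")); im=c['im']
P=lambda u,v,z:onz(c,u,v,z)[:2]
for p in((212,33),(441,24),(424,297),(243,303)): print("corner",P(*p,.195).round(4))
a,b=P(240,82,.227),P(282,137,.227); print("line",a,b,(a+b)/2,np.degrees(np.arctan2(*(b-a)[::-1])))
hsv=cv2.cvtColor(im,cv2.COLOR_RGB2HSV); m=((hsv[...,0]<8)|(hsv[...,0]>172))&(hsv[...,1]>150)&(hsv[...,2]>60)
m[180:]=0; ys,xs=np.nonzero(m); print("red bbox",xs.min(),xs.max(),ys.min(),ys.max(),"flange R/B edge",P(293,110,.199),P(267,138,.199))
print("green",P(304,110,.195)); print("handle",P(260,187,.23),P(268,297,.23))
cs=bot.calibration("scene"); s=bot.camera("scene"); roi=s[245:300,398:462].astype(int); 
g=(roi.max(2)-roi.min(2)<14)
E
```

```text
corner [0.4685 0.1008]
corner [0.6351 0.1064]
corner [ 0.6415 -0.1131]
corner [ 0.4758 -0.1192]
line [0.49316856 0.06518475] [0.52042814 0.02914701] [0.50679835 0.04716588] -52.895495111049364
red bbox 235 291 68 141 flange R/B edge [0.52655631 0.04769685] [0.50562716 0.02705709]
green [0.53478006 0.04775661]
handle [ 0.50333607 -0.00599193] [ 0.50488642 -0.0954491 ]
```

```bash
python3 -m crank '[{"gripper":50,"travel":[44,-22,0],"twist":[0,0,0]},{"gripper":50,"travel":[43,-21.5,0],"twist":[0,0,0]},{"gripper":50,"travel":[0,0,10],"twist":[0,0,-0.1615]},{"gripper":50,"travel":[0,0,10],"twist":[0,0,-0.1615]},{"gripper":50,"travel":[0,0,20],"twist":[0,0,-0.1615]},{"gripper":50,"travel":[0,0,20],"twist":[0,0,-0.1615]},{"gripper":50,"travel":[0,0,0],"twist":[0,0,0]},{"gripper":50,"travel":[0,0,0],"twist":[0,0,0]}]' 40
python3 - <<'E'
from h import *
print(bot.get_obs()['q'])
c=bot.calibration("wrist"); im=bot.camera("wrist"); np.savez("w2.npz",im=im,**c)
cv2.imwrite("pics/w2.png",im[:,:,::-1])
E
```

```text
time: 1.82
ee_pos: [0.5063, 0.0472, 0.2653]
tcp_rot: [180.0, -0.0, 126.8]
wrist_force: [-0.3, -0.2, 1.6]
opening: 0.05
grasp_force: 0.0
[5.32536861e+00 1.48190171e+00 1.43826663e+01 1.02901187e+02
 1.12108876e-03 5.84939406e+01]
```

View pics/w2.png

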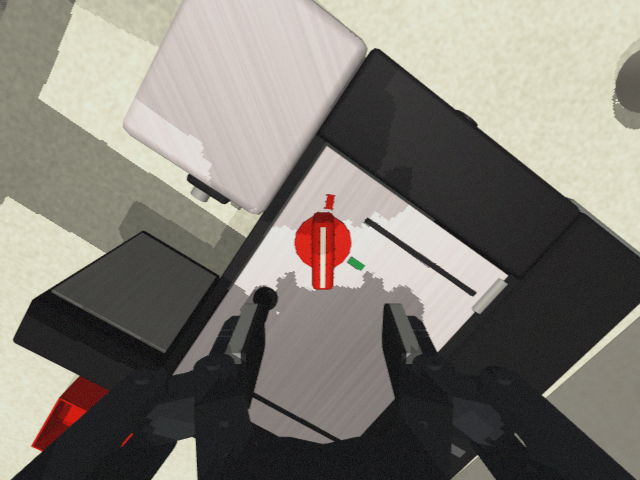

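The wing lies vertical in the picture, with its white line from (323,226) to (322,288), so the yaw is right. The handle's end at (265,297) clears the left finger's path.

```bash
python3 - <<'E'
from h import *
c=dict(np.load("w2.npz")); im=c['im']
a,b=onz(c,323,226,.227),onz(c,322,288,.227);print(a,b,(a+b)/2,np.degrees(np.arctan2(b[1]-a[1],b[0]-a[0])))
print("flange L/R mid",(onz(c,295,240,.199)+onz(c,351,240,.199))/2)
E
python3 -m crank '[{"gripper":50,"travel":[0,0,30],"twist":[0,0,0]},{"gripper":50,"travel":[0,0,20],"twist":[0,0,0]},{"gripper":50,"travel":[0,0,12],"twist":[0,0,0]},{"gripper":10,"travel":[0,0,0],"twist":[0,0,0]},{"gripper":10,"travel":[0,0,0],"twist":[0,0,0]},{"gripper":10,"travel":[0,0,0],"twist":[0,0,0]},{"gripper":10,"travel":[0,0,0],"twist":[0,0,0]}]' 50
```

```text
[0.49389561 0.0631852  0.227     ] [0.5180402  0.02981827 0.227     ] [0.5059679  0.04650173 0.227     ] -54.110178512714484
flange L/R mid [0.50468414 0.0487072  0.199     ]
time: 2.75
ee_pos: [0.5067, 0.047, 0.2034]
tcp_rot: [180.0, 0.0, 127.0]
wrist_force: [-0.4, 0.5, -0.4]
opening: 0.01
grasp_force: 0.0
```

```bash
python3 - <<'E'
from h import *
o=bot.get_obs();print(o['opening'],o['grasp_force'],o['ee_pos'])
im=bot.camera("wrist")[150:450,140:520]; s=bot.camera("side")[150:300,200:390]
cv2.imwrite("pics/w3.png",np.hstack([im,cv2.resize(s,(380,300))])[:,:,::-1])
E
```

```text
0.009956850264115157 0.0 [0.50672274 0.0470442  0.20335528]
```

View pics/w3.png

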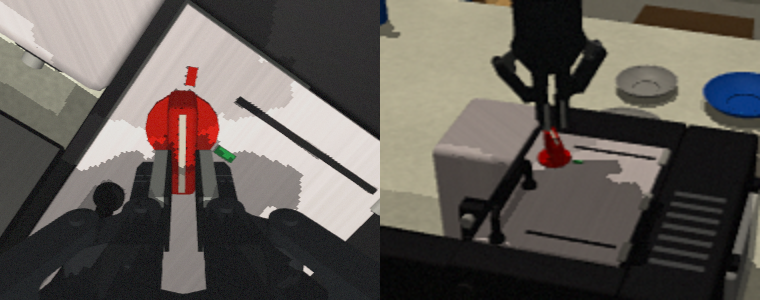

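The fingers stand on either side of the wing, but no force shows yet. I'll close fully.

```bash
python3 -m crank '[{"gripper":0,"travel":[0,0,0],"twist":[0,0,0]},{"gripper":0,"travel":[0,0,0],"twist":[0,0,0]},{"gripper":0,"travel":[0,0,0],"twist":[0,0,0]}]' 50
python3 - <<'E'
from h import *
im=bot.camera("wrist")[200:400,220:420]
cv2.imwrite("pics/w4.png",cv2.resize(im,(600,600))[:,:,::-1])
E
```

```text
time: 3.22
ee_pos: [0.5065, 0.047, 0.2029]
tcp_rot: [-180.0, -0.0, 127.0]
wrist_force: [-0.2, 0.3, -0.7]
opening: -0.0002
grasp_force: 0.0
```

View pics/w4.png

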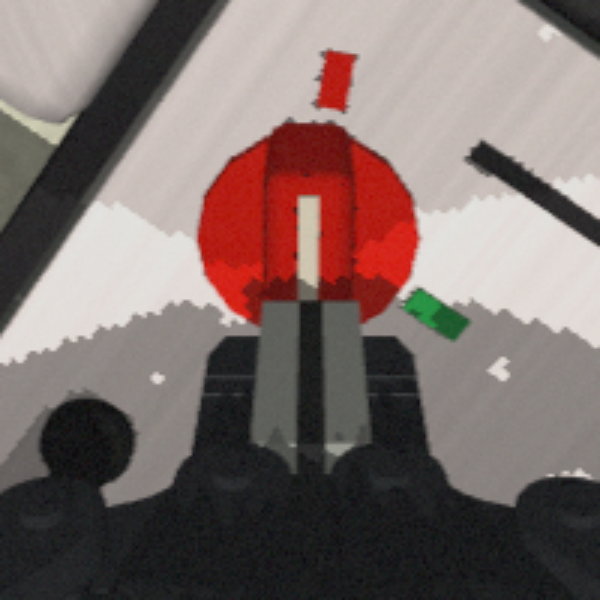

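```bash
python3 - <<'E'
from h import *
c=bot.calibration("wrist");f=240/np.tan(np.radians(c['vfov']/2))
def pr(c,p):
    q=c['camera_from_world']@np.r_[p,1]; return (c['cx']+f*q[0]/q[2],c['cy']+f*q[1]/q[2])
ee=bot.get_obs()['ee_pos']; print(ee,"tcp px",pr(c,ee),"wing top ctr px",pr(c,[.5065,.047,.227]), "origin",pr(c,[.5065,.047,.195]))
w1,w2=dict(np.load("w1.npz")),dict(np.load("w2.npz"))
# triangulate wing line ends over three views
obs={'far':[(w1,240,82),(w2,323,226)],'near':[(w1,282,137),(w2,322,288)],'green':[(w1,304,110),(w2,356,263)],'flange':[(w1,267,110),(w2,323,241)]}
obs['green'].append((c,220+437/3,200+315/3)); obs['far'].append((c,220+309/3,200+197/3)); obs['flange'].append((c,220+308/3,200+235/3))
for k,l in obs.items():
    A=np.zeros((3,3));b=np.zeros(3)
    for cc,u,v in l:
        o,d=ray(cc,u,v);d/=np.linalg.norm(d);M=np.eye(3)-np.outer(d,d);A+=M;b+=M@o
    print(k,np.linalg.solve(A,b).round(4))
E
```

```text
[0.50650517 0.04701357 0.20289213] tcp px (np.float64(323.7014305781454), np.float64(283.25162653923655)) wing top ctr px (np.float64(323.71498805614846), np.float64(305.15020330157324)) origin (np.float64(323.6676708408903), np.float64(277.16797641383937))
far [0.4935 0.0643 0.2312]
near [0.5196 0.0285 0.2226]
green [0.5348 0.0479 0.1957]
flange [0.5059 0.0474 0.197 ]
```

```bash
python3 - <<'E'
from h import *
c=bot.calibration("side");f=240/np.tan(np.radians(c['vfov']/2))
im=bot.camera("side")
s=4;x0,y0=210,140
cr=cv2.resize(im[y0:y0+140,x0:x0+140],None,fx=s,fy=s,interpolation=cv2.INTER_CUBIC)[:,:,::-1].copy()
for p,col in (([.5065,.047,.203],(0,255,0)),([.5065,.047,.227],(255,255,0)),([.5065,.047,.195],(255,0,255))):
    q=c['camera_from_world']@np.r_[p,1]; u,v=c['cx']+f*q[0]/q[2],c['cy']+f*q[1]/q[2]; print(p,u,v)
    cv2.circle(cr,(int((u-x0)*s),int((v-y0)*s)),4,col,1)
cv2.imwrite("pics/s5.png",cr)
E
```

```text
[0.5065, 0.047, 0.203] 287.4383492230638 226.07692888771473
[0.5065, 0.047, 0.227] 286.9816978974212 217.50464854609245
[0.5065, 0.047, 0.195] 287.58814619859226 228.88892481644663
```

View pics/s5.png

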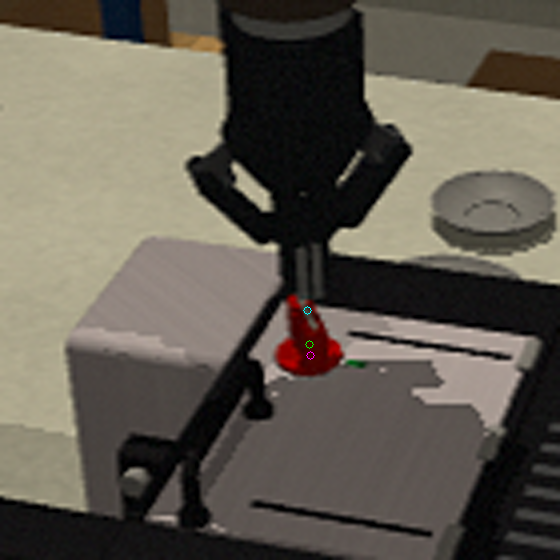

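The side view shows the shut fingertips at crop (308,298). That is about 8 mm above the wing's top, or roughly 32 mm above the reported TCP, so they closed above the knob. I'll open, go down about 28 mm and close again.

```bash
python3 -m crank '[{"gripper":50,"travel":[0,0,0],"twist":[0,0,0]},{"gripper":50,"travel":[0,0,0],"twist":[0,0,0]},{"gripper":50,"travel":[0,0,0],"twist":[0,0,0]},{"gripper":50,"travel":[0,0,10],"twist":[0,0,0]},{"gripper":50,"travel":[0,0,10],"twist":[0,0,0]},{"gripper":50,"travel":[0,0,5],"twist":[0,0,0]},{"gripper":50,"travel":[0,0,0],"twist":[0,0,0]}]' 50
python3 -m crank '[{"gripper":5,"travel":[0,0,0],"twist":[0,0,0]},{"gripper":5,"travel":[0,0,0],"twist":[0,0,0]},{"gripper":5,"travel":[0,0,0],"twist":[0,0,0]},{"gripper":5,"travel":[0,0,0],"twist":[0,0,0]}]' 50
```

```text
time: 4.2
ee_pos: [0.5062, 0.047, 0.1773]
tcp_rot: [-180.0, -0.0, 127.0]
wrist_force: [0.4, 0.3, -0.7]
opening: 0.0497
grasp_force: 0.0
time: 4.7
ee_pos: [0.5067, 0.047, 0.1783]
tcp_rot: [180.0, 0.0, 127.0]
wrist_force: [0.5, -0.2, 3.9]
opening: 0.0128
grasp_force: 51.4
```

The wing is gripped at 51 N. Now I'll turn it counter-clockwise by about 56°.

```bash
python3 -m crank '[{"gripper":5,"travel":[0,0,0],"twist":[0,0,-0.14]},{"gripper":5,"travel":[0,0,0],"twist":[0,0,-0.14]},{"gripper":5,"travel":[0,0,0],"twist":[0,0,-0.14]},{"gripper":5,"travel":[0,0,0],"twist":[0,0,-0.14]},{"gripper":5,"travel":[0,0,0],"twist":[0,0,-0.14]},{"gripper":5,"travel":[0,0,0],"twist":[0,0,-0.14]},{"gripper":5,"travel":[0,0,0],"twist":[0,0,-0.14]},{"gripper":5,"travel":[0,0,0],"twist":[0,0,0]}]' 60
python3 - <<'E'
from h import *
o=bot.get_obs();print(o['torque'],o['q'])
c=bot.calibration("wrist"); im=bot.camera("wrist"); cv2.imwrite("pics/w6.png",im[:,:,::-1]); np.savez("w6.npz",im=im,**c)
E
```

```text
time: 5.7
ee_pos: [0.5067, 0.0471, 0.1784]
tcp_rot: [180.0, 0.1, -176.9]
wrist_force: [-0.0, 0.1, 5.6]
opening: 0.0122
grasp_force: 61.6
[0.04457693 0.00750508 0.00897079] [ 5.30374424e+00 -1.03863821e+00  2.05460649e+00  9.30382426e+01
  3.47534668e-03  2.19130420e+00]
```

View pics/w6.png

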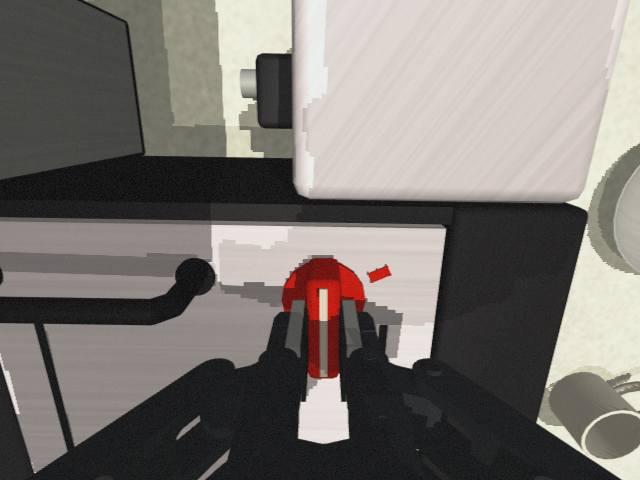

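The wing has turned with the fingers: its white line is vertical from (323,290) to (323,375), so it now lies along the machine's x. Now I'll lift it.

```bash
python3 -m crank '[{"gripper":5,"travel":[0,0,-5],"twist":[0,0,0]},{"gripper":5,"travel":[0,0,-8],"twist":[0,0,0]},{"gripper":5,"travel":[0,0,0],"twist":[0,0,0]}]' 60
python3 -m crank '[{"gripper":5,"travel":[0,0,-12],"twist":[0,0,0]},{"gripper":5,"travel":[0,0,-15],"twist":[0,0,0]},{"gripper":5,"travel":[0,0,-30],"twist":[0,0,0]},{"gripper":5,"travel":[0,0,-40],"twist":[0,0,0]},{"gripper":5,"travel":[0,0,-40],"twist":[0,0,0]},{"gripper":5,"travel":[0,0,0],"twist":[0,0,0]}]' 60
```

```text
time: 6.12
ee_pos: [0.5068, 0.047, 0.1915]
tcp_rot: [180.0, 0.0, -176.9]
wrist_force: [-0.3, -0.4, -1.0]
opening: 0.012
grasp_force: 60.8
time: 6.88
ee_pos: [0.5072, 0.0471, 0.3317]
tcp_rot: [180.0, 0.3, -176.8]
wrist_force: [0.3, 0.2, -1.1]
opening: 0.0117
grasp_force: 60.8
```

```bash
python3 -m crank '[{"gripper":5,"travel":[0.4,48,0],"twist":[0,0,0]},{"gripper":5,"travel":[0.4,48,0],"twist":[0,0,0]},{"gripper":5,"travel":[0.4,48,0],"twist":[0,0,0]},{"gripper":5,"travel":[0.4,48,0],"twist":[0,0,0]},{"gripper":5,"travel":[0.4,48,0],"twist":[0,0,0]},{"gripper":5,"travel":[0.4,48,0],"twist":[0,0,0]},{"gripper":5,"travel":[0.4,48,0],"twist":[0,0,-0.15]},{"gripper":5,"travel":[0,0,0],"twist":[0,0,-0.15]},{"gripper":5,"travel":[0,0,0],"twist":[0,0,-0.15]},{"gripper":5,"travel":[0,0,0],"twist":[0,0,-0.15]},{"gripper":5,"travel":[0,0,0],"twist":[0,0,0]},{"gripper":5,"travel":[0,0,0],"twist":[0,0,0]}]' 60
python3 - <<'E'
from h import *
print(bot.get_obs()['q'])
c=bot.calibration("wrist"); im=bot.camera("wrist"); cv2.imwrite("pics/w7.png",im[:,:,::-1]); np.savez("w7.npz",im=im,**c)
E
```

```text
time: 8.38
ee_pos: [0.4852, 0.3823, 0.3277]
tcp_rot: [-180.0, -0.0, -142.7]
wrist_force: [0.6, -0.3, -0.8]
opening: 0.0124
grasp_force: 60.8
[ 3.82366461e+01  2.22152282e+01  4.62781524e+01  1.14081733e+02
 -1.86669002e-03  8.87939591e-01]
```

View pics/w7.png

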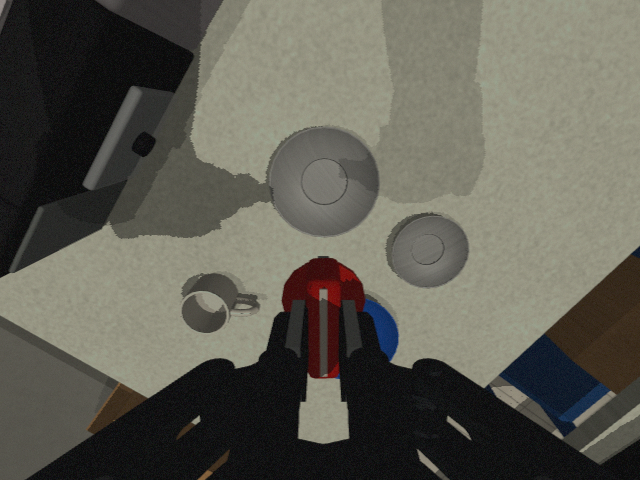

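The larger dish's rim is centred at (324,181) and spans columns 268 to 380. The knob is held upright at (323,300).

```bash
python3 - <<'E'
from h import *
c=dict(np.load("w7.npz"))
print(onz(c,324,181,.026),onz(c,268,181,.026),onz(c,380,181,.026),onz(c,324,182,.004))
E
```

```text
[0.48014353 0.3799499  0.026     ] [0.52373424 0.32272944 0.026     ] [0.43655337 0.43716963 0.026     ] [0.48398019 0.38293975 0.004     ]
```

```bash
python3 -m crank '[{"gripper":5,"travel":[-18,2,0],"twist":[0,-0.157,0]},{"gripper":5,"travel":[0,0,0],"twist":[0,-0.157,0]},{"gripper":5,"travel":[0,0,0],"twist":[0,-0.157,0]},{"gripper":5,"travel":[0,0,0],"twist":[0,-0.157,0]},{"gripper":5,"travel":[0,0,0],"twist":[0,-0.157,0]},{"gripper":5,"travel":[0,0,0],"twist":[0,0,0]},{"gripper":5,"travel":[0,0,0],"twist":[0,0,0]}]' 60
python3 -c "
from h import *
print(bot.get_obs()['q']); from scipy.spatial.transform import Rotation as R
print(R.from_euler('xyz',bot.get_obs()['tcp_rot'],degrees=True).as_matrix())"
```

```text
time: 9.3
ee_pos: [0.4987, 0.3952, 0.3309]
tcp_rot: [180.0, 43.7, -142.5]
wrist_force: [-0.1, -0.5, 0.2]
opening: 0.0123
grasp_force: 60.8
[ 38.85325621 -26.60914325 -15.86984033  57.07655883  -0.90732264
   1.0029421 ]
[[-5.74108032e-01 -6.08779564e-01  5.47528455e-01]
 [-4.40000209e-01  7.93339173e-01  4.20728859e-01]
 [-6.90506903e-01  6.31183136e-04 -7.23325527e-01]]
```

```bash
python3 -m crank '[{"gripper":5,"travel":[37.5,0,39],"twist":[0,0,0]},{"gripper":5,"travel":[37.5,0,39],"twist":[0,0,0]},{"gripper":5,"travel":[37.5,0,39],"twist":[0,0,0]},{"gripper":5,"travel":[37.5,0,39],"twist":[0,0,0]},{"gripper":5,"travel":[21,0,22],"twist":[0,0,0]},{"gripper":5,"travel":[7,0,7.3],"twist":[0,0,0]},{"gripper":5,"travel":[0,0,0],"twist":[0,0,0]},{"gripper":5,"travel":[0,0,0],"twist":[0,0,0]}]' 60
```

```text
time: 10.3
ee_pos: [0.4987, 0.3953, 0.0743]
tcp_rot: [180.0, 43.8, -142.5]
wrist_force: [-0.4, -0.4, -0.7]
opening: 0.0119
grasp_force: 60.8
```

```bash
python3 -m crank '[{"gripper":5,"travel":[10.5,0,11],"twist":[0,0,0]},{"gripper":5,"travel":[10.5,0,11],"twist":[0,0,0]},{"gripper":5,"travel":[5.5,0,6],"twist":[0,0,0]},{"gripper":5,"travel":[3,0,3],"twist":[0,0,0]},{"gripper":5,"travel":[0,0,0],"twist":[0,0,0]},{"gripper":5,"travel":[0,0,0],"twist":[0,0,0]}]' 60
python3 -m crank '[{"gripper":5,"travel":[2.1,0,2.2],"twist":[0,0,0]},{"gripper":5,"travel":[2.1,0,2.2],"twist":[0,0,0]},{"gripper":5,"travel":[0,0,0],"twist":[0,0,0]}]' 60
```

```text
time: 11.05
ee_pos: [0.4977, 0.3944, 0.0292]
tcp_rot: [-180.0, 43.6, -142.5]
wrist_force: [0.3, 0.6, -1.0]
opening: 0.0121
grasp_force: 60.8
time: 11.42
ee_pos: [0.4973, 0.3941, 0.0219]
tcp_rot: [-180.0, 43.6, -142.5]
wrist_force: [0.3, 0.3, -0.6]
opening: 0.0122
grasp_force: 60.8
```

```bash
python3 -m crank '[{"gripper":5,"travel":[1.4,0,1.4],"twist":[0,0,0]},{"gripper":5,"travel":[0.7,0,0.7],"twist":[0,0,0]},{"gripper":5,"travel":[0,0,0],"twist":[0,0,0]}]' 60
python3 -m crank '[{"gripper":5,"travel":[0.7,0,0.7],"twist":[0,0,0]},{"gripper":5,"travel":[0.7,0,0.7],"twist":[0,0,0]},{"gripper":5,"travel":[0,0,0],"twist":[0,0,0]}]' 60
```

```text
time: 11.8
ee_pos: [0.4975, 0.3943, 0.0197]
tcp_rot: [-180.0, 43.6, -142.5]
wrist_force: [0.5, -0.8, 0.1]
opening: 0.012
grasp_force: 61.0
time: 12.18
ee_pos: [0.4981, 0.3947, 0.019]
tcp_rot: [180.0, 43.7, -142.5]
wrist_force: [-4.0, -3.0, 6.8]
opening: 0.012
grasp_force: 62.0
```

Contact shows about 8 N. I'll open slowly, then back out along the tool.

```bash
python3 -m crank '[{"gripper":11,"travel":[0,0,0],"twist":[0,0,0]},{"gripper":13,"travel":[0,0,0],"twist":[0,0,0]},{"gripper":15,"travel":[0,0,0],"twist":[0,0,0]},{"gripper":17,"travel":[0,0,0],"twist":[0,0,0]},{"gripper":21,"travel":[0,0,0],"twist":[0,0,0]},{"gripper":26,"travel":[0,0,0],"twist":[0,0,0]},{"gripper":30,"travel":[0,0,0],"twist":[0,0,0]},{"gripper":34,"travel":[0,0,0],"twist":[0,0,0]}]' 20
python3 -m crank '[{"gripper":34,"travel":[0,0,-5],"twist":[0,0,0]},{"gripper":34,"travel":[0,0,-15],"twist":[0,0,0]},{"gripper":34,"travel":[0,0,-25],"twist":[0,0,0]},{"gripper":34,"travel":[0,0,-40],"twist":[0,0,0]},{"gripper":34,"travel":[0,0,0],"twist":[0,0,0]}]' 20
python3 - <<'E'
from h import *
c=bot.calibration("wrist"); im=bot.camera("wrist"); s=bot.camera("scene")[235:310,385:510]
hsv=cv2.cvtColor(im,cv2.COLOR_RGB2HSV); m=((hsv[...,0]<8)|(hsv[...,0]>172))&(hsv[...,1]>150)&(hsv[...,2]>60)
ys,xs=np.nonzero(m); print(len(xs),xs.mean(),ys.mean(),onz(c,xs.mean(),ys.mean(),.02))
a=cv2.resize(im,(480,360));b=cv2.resize(s,(320,192)); out=np.zeros((360,800,3),np.uint8); out[:,:480]=a; out[:192,480:]=b
cv2.imwrite("pics/w8.png",out[:,:,::-1])
E
```

```text
time: 13.18
ee_pos: [0.4973, 0.3942, 0.0174]
tcp_rot: [180.0, 43.6, -142.5]
wrist_force: [-0.7, -0.4, 0.5]
opening: 0.0336
grasp_force: 0.0
time: 13.8
ee_pos: [0.4513, 0.3588, 0.0832]
tcp_rot: [180.0, 43.9, -142.5]
wrist_force: [0.6, -0.4, -0.4]
opening: 0.034
grasp_force: 0.0
2720 323.8279411764706 216.20147058823528 [0.47921802 0.38085533 0.02      ]
```

View pics/w8.png

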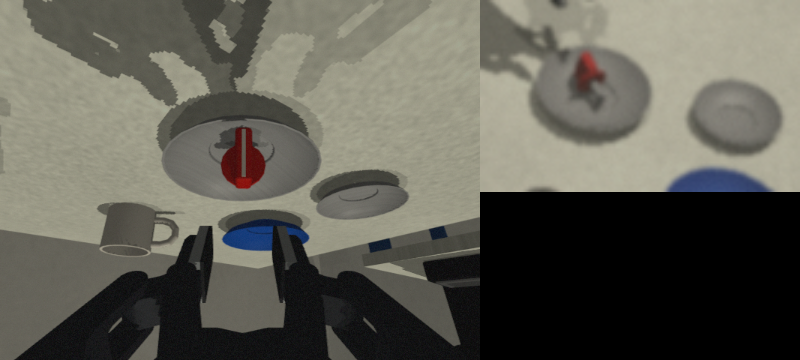

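The knob lies in the middle of the dish at about (0.479, 0.381), seen at (243,160). The cup and the other dishes are untouched. Next I'll raise the arm, straighten it and turn for the handle.

```bash
python3 -m crank '[{"gripper":34,"travel":[-30,0,-38],"twist":[0,0,0]},{"gripper":34,"travel":[-36,0,-38],"twist":[0,0,0]},{"gripper":34,"travel":[-36,0,-38],"twist":[0,0,0]},{"gripper":34,"travel":[-36,0,-38],"twist":[0,0,0]},{"gripper":34,"travel":[-8,0,-8],"twist":[0,0,0]},{"gripper":45,"travel":[0,0,0],"twist":[0,0.153,0]},{"gripper":45,"travel":[0,0,0],"twist":[0,0.153,0]},{"gripper":45,"travel":[0,0,0],"twist":[0,0.153,0]},{"gripper":45,"travel":[0,0,0],"twist":[0,0.153,0]},{"gripper":45,"travel":[0,0,0],"twist":[0,0.152,0]},{"gripper":45,"travel":[0,0,0],"twist":[0,0,0]}]' 20
python3 -m crank '[{"gripper":45,"travel":[0,0,0],"twist":[0,0,-0.158]},{"gripper":45,"travel":[0,0,0],"twist":[0,0,-0.158]},{"gripper":45,"travel":[0,0,0],"twist":[0,0,-0.158]},{"gripper":45,"travel":[0,0,0],"twist":[0,0,-0.158]},{"gripper":45,"travel":[0,0,0],"twist":[0,0,-0.158]},{"gripper":45,"travel":[0,0,0],"twist":[0,0,-0.158]},{"gripper":45,"travel":[0,0,0],"twist":[0,0,0]},{"gripper":45,"travel":[0,0,0],"twist":[0,0,0]}]' 20
```

```text
time: 15.28
ee_pos: [0.4499, 0.3577, 0.2865]
tcp_rot: [-180.0, -1.1, -142.5]
wrist_force: [0.0, 0.4, -2.0]
opening: 0.045
grasp_force: 0.0
time: 16.27
ee_pos: [0.447, 0.3555, 0.2956]
tcp_rot: [179.9, -0.1, -88.3]
wrist_force: [0.7, 0.1, -0.2]
opening: 0.045
grasp_force: 0.0
```

```bash
python3 -m crank '[{"gripper":45,"travel":[52,-5.5,0],"twist":[0,0,0]},{"gripper":45,"travel":[52,-5.5,0],"twist":[0,0,0]},{"gripper":45,"travel":[52,-5.5,0],"twist":[0,0,0]},{"gripper":45,"travel":[52,-5.5,0],"twist":[0,0,0]},{"gripper":45,"travel":[52,-5.5,0],"twist":[0,0,0]},{"gripper":45,"travel":[52,-5.5,0],"twist":[0,0,0]},{"gripper":45,"travel":[52,-5.5,0],"twist":[0,0,0]},{"gripper":45,"travel":[52,-5.5,0],"twist":[0,0,0]},{"gripper":45,"travel":[0,0,0],"twist":[0,0,0]},{"gripper":45,"travel":[0,0,0],"twist":[0,0,0]}]' 20
python3 - <<'E'
from h import *
c=bot.calibration("wrist"); im=bot.camera("wrist"); f=240/np.tan(np.radians(c['vfov']/2))
cv2.imwrite("pics/w9.png",im[:,:,::-1])
def pr(p):
    q=c['camera_from_world']@np.r_[p,1]; return np.array((c['cx']+f*q[0]/q[2],c['cy']+f*q[1]/q[2]))
g=im.max(2)
for y in(-.03,-.045,-.06,-.075,-.09):
    v=int(round(pr([.5035,y,.23])[1])); r=range(int(pr([.535,y,.23])[0]),int(pr([.475,y,.23])[0]))
    vals=g[v,r[0]:r[-1]+1]; d=[u for u in r if g[v,u]<45]
    print(y,v,r[0],r[-1],vals[::6].tolist(), (min(d),max(d)) if d else None)
print(pr([.5035,-.06,.23]))
E
```

```text
time: 17.52
ee_pos: [0.5046, -0.0586, 0.2962]
tcp_rot: [179.9, -0.1, -88.3]
wrist_force: [0.8, 0.2, -0.5]
opening: 0.0451
grasp_force: 0.0
-0.03 281 278 361 [233, 231, 231, 231, 231, 231, 231, 19, 36, 42, 47, 214, 215, 216] (319, 361)
-0.045 262 278 362 [231, 212, 208, 212, 215, 213, 107, 108, 38, 37, 215, 216, 217, 217, 30] (323, 362)
-0.06 241 278 364 [232, 231, 231, 231, 232, 231, 215, 102, 36, 45, 216, 217, 220, 218, 22] (323, 363)
-0.075 220 278 365 [232, 232, 230, 230, 234, 231, 213, 143, 30, 25, 217, 233, 233, 232, 23] (323, 363)
-0.09 198 278 367 [233, 232, 232, 232, 235, 231, 148, 147, 27, 27, 217, 235, 235, 234, 63] (323, 364)
[324.1652752 241.2913846]
```

```bash
python3 -m crank '[{"gripper":45,"travel":[0,5,40],"twist":[0,0,0]},{"gripper":45,"travel":[0,0,40],"twist":[0,0,0]},{"gripper":45,"travel":[0,0,20],"twist":[0,0,0]},{"gripper":45,"travel":[0,0,13],"twist":[0,0,0]},{"gripper":45,"travel":[0,0,0],"twist":[0,0,0]}]' 60
python3 -m crank '[{"gripper":0,"travel":[0,0,0],"twist":[0,0,0]},{"gripper":0,"travel":[0,0,0],"twist":[0,0,0]},{"gripper":0,"travel":[0,0,0],"twist":[0,0,0]},{"gripper":0,"travel":[0,0,0],"twist":[0,0,0]},{"gripper":0,"travel":[0,0,0],"twist":[0,0,0]}]' 60
```

```text
time: 18.2
ee_pos: [0.4992, -0.0583, 0.183]
tcp_rot: [179.8, -0.1, -88.1]
wrist_force: [0.3, 0.1, -0.1]
opening: 0.0446
grasp_force: 0.0
time: 18.82
ee_pos: [0.5, -0.059, 0.1843]
tcp_rot: [180.0, -0.1, -88.1]
wrist_force: [0.9, -0.0, 4.8]
opening: 0.0077
grasp_force: 58.9
```

```bash
python3 - <<'E'
import numpy as np
def T(th):
    a=th/3; p=np.radians(16.1+th); a=np.radians(a)
    B=140.5*np.array([-np.cos(p),np.sin(p)]); return B+46*np.array([-np.sin(a),-np.cos(a)]),a
for k in range(15):
    (p,a),(q,b)=T(4*k),T(4*k+4); d=q-p
    ty=np.array([-np.cos(a),np.sin(a)]); tz=np.array([-np.sin(a),-np.cos(a)])
    print(4*k+4,round(d@ty,1),round(d@tz,1),round(a-b,4), (q+[634.5,191]).round(1))
E
```

```text
4 -2.0 -9.3 -0.0233 [501.5 193.3]
8 -2.4 -9.2 -0.0233 [504.1 202.4]
12 -2.8 -9.0 -0.0233 [507.4 211.3]
16 -3.2 -8.8 -0.0233 [511.2 219.9]
20 -3.6 -8.6 -0.0233 [515.6 228.1]
24 -4.0 -8.4 -0.0233 [520.6 235.9]
28 -4.4 -8.1 -0.0233 [526.1 243.4]
32 -4.8 -7.9 -0.0233 [532.2 250.4]
36 -5.2 -7.6 -0.0233 [538.6 256.9]
40 -5.5 -7.3 -0.0233 [545.5 262.9]
44 -5.8 -7.0 -0.0233 [552.8 268.3]
48 -6.2 -6.6 -0.0233 [560.5 273.2]
52 -6.5 -6.3 -0.0233 [568.4 277.4]
56 -6.7 -5.9 -0.0233 [576.6 281.1]
60 -7.0 -5.6 -0.0233 [585.  284.2]
```

```bash
python3 -m crank '[{"gripper":0,"travel":[0,-2,-9.3],"twist":[-0.0233,0,0]},{"gripper":0,"travel":[0,-2.4,-9.2],"twist":[-0.0233,0,0]},{"gripper":0,"travel":[0,-2.8,-9],"twist":[-0.0233,0,0]},{"gripper":0,"travel":[0,-3.2,-8.8],"twist":[-0.0233,0,0]},{"gripper":0,"travel":[0,0,0],"twist":[0,0,0]}]' 60
python3 - <<'E'
from h import *
print(bot.get_obs()['q']); s=bot.camera("side"); cv2.imwrite("pics/s10.png",s[:,:,::-1])
E
```

```text
time: 19.45
ee_pos: [0.5104, -0.0586, 0.219]
tcp_rot: [174.3, -0.1, -88.1]
wrist_force: [-6.5, 0.7, 0.9]
opening: 0.0073
grasp_force: 59.3
[ -6.00893693   6.80872067  14.5081505  103.29087954  -0.86268684
 -97.81855106]
```

Tracking is good and the forces are low. I'll continue.

```bash
python3 -m crank '[{"gripper":0,"travel":[0,-3.6,-8.6],"twist":[-0.0233,0,0]},{"gripper":0,"travel":[0,-4,-8.4],"twist":[-0.0233,0,0]},{"gripper":0,"travel":[0,-4.4,-8.1],"twist":[-0.0233,0,0]},{"gripper":0,"travel":[0,-4.8,-7.9],"twist":[-0.0233,0,0]},{"gripper":0,"travel":[0,-5.2,-7.6],"twist":[-0.0233,0,0]},{"gripper":0,"travel":[0,0,0],"twist":[0,0,0]}]' 60
python3 -m crank '[{"gripper":0,"travel":[0,-5.5,-7.3],"twist":[-0.0233,0,0]},{"gripper":0,"travel":[0,-5.8,-7],"twist":[-0.0233,0,0]},{"gripper":0,"travel":[0,-6.2,-6.6],"twist":[-0.0233,0,0]},{"gripper":0,"travel":[0,0,0],"twist":[0,0,0]}]' 60
```

```text
time: 20.25
ee_pos: [0.5372, -0.0576, 0.2572]
tcp_rot: [167.7, -0.1, -88.1]
wrist_force: [-10.0, 0.9, 9.2]
opening: 0.0075
grasp_force: 58.9
time: 20.75
ee_pos: [0.5587, -0.0568, 0.2743]
tcp_rot: [163.7, -0.1, -88.1]
wrist_force: [-10.5, 2.5, 14.2]
opening: 0.0075
grasp_force: 60.8
```

```bash
python3 -m crank '[{"gripper":0,"travel":[0,-6.5,-6.3],"twist":[-0.0233,0,0]},{"gripper":0,"travel":[0,-6.7,-5.9],"twist":[-0.0233,0,0]},{"gripper":0,"travel":[0,-7,-5.6],"twist":[-0.0233,0,0]},{"gripper":0,"travel":[0,0,0],"twist":[0,0,0]},{"gripper":0,"travel":[0,0,0],"twist":[0,0,0]},{"gripper":0,"travel":[0,0,0],"twist":[0,0,0]}]' 60
python3 - <<'E'
from h import *
from scipy.spatial.transform import Rotation as R
o=bot.get_obs(); M=R.from_euler('xyz',o['tcp_rot'],degrees=True).as_matrix(); B=o['ee_pos']-.046*M[:,2]
print("bar",B); d=B-[.6345,0,.191]
print("r",np.hypot(d[0],d[2]),"theta",np.degrees(np.arctan2(d[2],-d[0]))-16.1, o['qd'].round(2))
# door free-edge check: brightness along the door normal direction is judged by projecting predicted edge
cam={n:(bot.calibration(n),bot.camera(n)) for n in("side","scene")}
for n,(c,im) in cam.items(): cv2.imwrite(f"pics/{n}11.png",im[:,:,::-1])
psi=np.radians(1.8); ex=np.array([np.cos(psi),np.sin(psi),0]); ey=np.array([-np.sin(psi),np.cos(psi),0])
H=np.array([.6345,-.0035,.191])
def pr(c,p):
    f=240/np.tan(np.radians(c['vfov']/2)); q=c['camera_from_world']@np.r_[p,1]; return (c['cx']+f*q[0]/q[2],c['cy']+f*q[1]/q[2])
c,im=cam["side"]; g=im.mean(2)
# side camera: gray profile across the free edge, on the face's line at y=+70..., for door angle assumptions
for y in(-.1,.085):
    prof=[]
    for th in range(44,77,2):
        t=np.radians(th); e=-np.cos(t)*ex+np.sin(t)*np.array([0,0,1]); n=np.sin(t)*ex+np.cos(t)*np.array([0,0,1])
        u,v=pr(c,H+.160*e+.0*n+y*ey); prof.append((th,round(u),round(v)))
    print(y,prof[0],prof[8],prof[-1])
E
```

```text
time: 21.5
ee_pos: [0.5761, -0.0565, 0.2806]
tcp_rot: [161.7, -0.4, -88.1]
wrist_force: [-25.1, 0.5, 71.3]
opening: 0.0073
grasp_force: 70.4
bar [ 0.59049118 -0.05570471  0.32426929]
r 0.14034771609205124 theta 55.62549718598651 [-0.03 -0.06 -0.02 -0.05  0.07 -0.12]
-0.1 (44, 265, 227) (60, 281, 218) (76, 301, 214)
0.085 (44, 295, 184) (60, 309, 175) (76, 327, 170)
```

```bash
python3 - <<'E'
from h import *
o=bot.get_obs(); print(o['q'].round(1),o['joint_efforts'].round(1),o['wrist_force'],o['torque'],o['tcp_rot'])
E
```

```text
[ -4.3  37.8  60.2 130.5  -2.3 -95.8] [  1.3 -32.   19.6   1.    1.    0.1] [-25.33509313   0.37088072  70.39395585] [-0.16599302  9.14409477  0.02928013] [161.73760658  -0.39768521 -88.10721028]
```

Joint 4 is at its limit (130.5°) because of the tilt. I'll take tilt back about the bar.

```bash
python3 -m crank '[{"gripper":0,"travel":[0,-1.6,0],"twist":[0.035,0,0]},{"gripper":0,"travel":[0,-1.6,0],"twist":[0.035,0,0]},{"gripper":0,"travel":[0,-1.6,0],"twist":[0.035,0,0]},{"gripper":0,"travel":[0,0,0],"twist":[0,0,0]}]' 60
cat > st.py <<'E'
from h import *
from scipy.spatial.transform import Rotation as R
o=bot.get_obs(); M=R.from_euler('xyz',o['tcp_rot'],degrees=True).as_matrix(); B=o['ee_pos']-.046*M[:,2]
d=B-[.6345,0,.191]
print("bar",B,"r",np.hypot(d[0],d[2]),"theta",np.degrees(np.arctan2(d[2],-d[0]))-16.1, o['q'].round(1),o['torque'].round(1))
E
python3 st.py
```

```text
time: 22.1
ee_pos: [0.5763, -0.0564, 0.2784]
tcp_rot: [167.0, -0.3, -88.1]
wrist_force: [-21.5, -2.2, 51.3]
opening: 0.007
grasp_force: 68.6
bar [ 0.58665171 -0.055746    0.32325278] r 0.14064229581264454 theta 54.01017089259364 [ -4.6  29.2  48.5 122.2  -1.8 -96.2] [-0.6  6.8  0.2]
```

```bash
python3 -m crank '[{"gripper":0,"travel":[0,1.6,-2.5],"twist":[0,0,0]},{"gripper":0,"travel":[0,0,0],"twist":[0,0,0]}]' 60; python3 st.py
```

```text
time: 22.35
ee_pos: [0.5766, -0.0563, 0.2787]
tcp_rot: [166.9, -0.3, -88.1]
wrist_force: [-16.8, -2.1, 38.7]
opening: 0.0071
grasp_force: 67.2
bar [ 0.58698983 -0.05573446  0.32350569] r 0.14076567325564676 theta 54.17460870100815 [ -4.6  29.5  48.9 122.4  -1.8 -96.2] [-0.5  5.2  0.1]
```

```bash
python3 -m crank '[{"gripper":0,"travel":[0,2.1,-3.3],"twist":[0,0,0]},{"gripper":0,"travel":[0,2.1,-3.3],"twist":[0,0,0]},{"gripper":0,"travel":[0,0,0],"twist":[0,0,0]},{"gripper":0,"travel":[0,0,0],"twist":[0,0,0]}]' 60; python3 st.py
```

```text
time: 22.85
ee_pos: [0.5773, -0.0561, 0.2796]
tcp_rot: [166.7, -0.3, -88.1]
wrist_force: [-3.1, -4.3, -0.6]
opening: 0.0073
grasp_force: 63.4
bar [ 0.58789185 -0.05558221  0.32431887] r 0.14123116444761574 theta 54.63042273580569 [ -4.6  30.   49.8 122.9  -1.7 -96.2] [-0.9  0.6  0.3]
```

```bash
python3 -m crank '[{"gripper":0,"travel":[0,-3.7,-1.7],"twist":[0.0145,0,0]},{"gripper":0,"travel":[0,-3.7,-1.7],"twist":[0.0145,0,0]},{"gripper":0,"travel":[0,-3.7,-1.7],"twist":[0.0145,0,0]},{"gripper":0,"travel":[0,-3.7,-1.7],"twist":[0.0145,0,0]},{"gripper":0,"travel":[0,0,0],"twist":[0,0,0]},{"gripper":0,"travel":[0,0,0],"twist":[0,0,0]}]' 60; python3 st.py
cat > edge.py <<'E'
from h import *
psi=np.radians(1.8); ex=np.array([np.cos(psi),np.sin(psi),0]); ey=np.array([-np.sin(psi),np.cos(psi),0]); ez=np.array([0,0,1.])
H=np.array([.6345,-.0035,.191])
for n in("side","scene"):
    c=bot.calibration(n); im=bot.camera(n); cv2.imwrite(f"pics/{n}12.png",im[:,:,::-1]); f=240/np.tan(np.radians(c['vfov']/2))
    for y in(.03,.06,.09,-.09,-.11):
        for th in (60,):
            row=[]
            for r in range(130,181,3):
                t=np.radians(th); p=H+ (r/1000)*(-np.cos(t)*ex+np.sin(t)*ez)+.004*(np.sin(t)*ex+np.cos(t)*ez)+y*ey
                q=c['camera_from_world']@np.r_[p,1]; u,v=c['cx']+f*q[0]/q[2],c['cy']+f*q[1]/q[2]
                row.append(int(im[int(round(v)),int(round(u))].mean()))
            print(n,y,th,row,(round(u),round(v)))
E
python3 edge.py
```

```text
time: 23.6
ee_pos: [0.5933, -0.0556, 0.2839]
tcp_rot: [170.1, -0.3, -88.1]
wrist_force: [-1.6, -4.8, 5.3]
opening: 0.0069
grasp_force: 62.5
bar [ 0.60119101 -0.05509527  0.32921313] r 0.14217017414242494 theta 60.350249263059844 [ -4.6  28.6  48.9 120.1  -1.4 -96.4] [-1.   0.5  0.2]
side 0.03 60 [8, 12, 9, 12, 14, 13, 10, 12, 12, 8, 17, 9, 8, 9, 10, 7, 12] (299, 179)
side 0.06 60 [106, 98, 96, 27, 13, 5, 9, 15, 10, 8, 11, 9, 10, 13, 4, 9, 10] (303, 172)
side 0.09 60 [6, 12, 6, 10, 11, 12, 10, 15, 10, 13, 10, 10, 9, 15, 6, 13, 11] (307, 166)
side -0.09 60 [6, 8, 53, 80, 79, 79, 80, 79, 81, 81, 79, 83, 75, 15, 20, 106, 150] (280, 207)
side -0.11 60 [13, 8, 4, 9, 4, 43, 82, 80, 80, 80, 80, 83, 76, 5, 12, 87, 158] (276, 213)
scene 0.03 60 [99, 99, 99, 99, 101, 99, 97, 98, 99, 111, 133, 161, 170, 172, 168, 171, 171] (313, 181)
scene 0.06 60 [150, 155, 152, 136, 115, 102, 108, 107, 103, 108, 126, 155, 170, 171, 170, 155, 124] (324, 182)
scene 0.09 60 [115, 114, 111, 111, 118, 115, 112, 117, 115, 123, 132, 141, 141, 137, 129, 110, 82] (334, 184)
scene -0.09 60 [39, 46, 47, 42, 46, 47, 46, 45, 47, 48, 49, 48, 45, 42, 39, 38, 36] (273, 175)
scene -0.11 60 [38, 37, 40, 54, 86, 115, 125, 128, 130, 112, 132, 161, 170, 171, 170, 170, 170] (266, 174)
```

The scene and side edge checks agree with about 60°, and the hold is steady at low force. I'll hand in.

```bash
python3 -m crank '[{"gripper":0,"travel":[0,0,0],"twist":[0,0,0]},{"gripper":0,"travel":[0,0,0],"twist":[0,0,0]}]' 60; python3 st.py; python3 -c "
from workcell import bot
print(bot.job_done())"
```

```text
time: 23.95
ee_pos: [0.5933, -0.0556, 0.2839]
tcp_rot: [170.1, -0.3, -88.1]
wrist_force: [-2.2, -5.1, 4.6]
opening: 0.0075
grasp_force: 62.5
bar [ 0.60120793 -0.05510772  0.32918542] r 0.1421392697332707 theta 60.35426226615818 [ -4.6  28.6  49.  120.1  -1.4 -96.4] [-0.9  0.5  0.3]
the job is handed in; nothing more can be done
None
```

The knob is unlocked and lying in the larger grey parts dish, and the job is handed in at 24 s with the arm holding the door by its handle at about 60° (estimated from arm position and camera images); wrist force peaked near 75 N while raising the door, when joint 4 reached its limit, and was eased off to about 7 N.

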